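# Take the slide carrier off the microscope stage

## Robot

A 6-joint arm with a two-finger parallel gripper is mounted at the origin on the work surface. World frame = base frame: x ahead of the robot, y to its left, z up, the work surface at z = 0. Lengths are in m, angles in rad, forces in N, time in s.
With the tool pointing down it reaches from about 0.3 to 0.775 m from the base axis. Payload 14.6 kg.
Tool frame: the origin (TCP) lies midway between the tips of the shut fingers; the grasp point (between the pads) lies 19 mm behind it (r.grip_point_offset is the distance from the TCP to the grasp point, in m); z points along the fingers, y is the line along which they close (so a half turn about z gives the same grasp; the last joint's range is limited). The gripper opens to 85 mm and grips with 20 to 120 N. Pads are 22 mm wide; open, the fingers measure 114 mm over their backs; the gripper's body (76 mm by 85 mm) begins 54 mm behind the grasp point. The pads swing forward as they close: fully open they stand 13 mm farther back than shut.
Start: joints at [1.165, 0.3, 1.521, -0, 1.321, -0.067], TCP at [0.183, 0.519, 0.231] pointing down, gripper open.
Joint ranges: [-3.03, 3.03], [-0.79, 2.21], [0.23, 2.52], [-1.04, 4.18], [0, 3.07], [-2.55, 2.55]. Speed limits (rad/s): [2.22, 2.22, 2.57, 3.14, 3.14, 3.14].

## Interface

Orientations are given as a unit quaternion [x, y, z, w].
In Python, from cell import r gives the robot as it stands. The module is installed in compiled form; this text tells all that it offers.
- The arm moves only by the shell command python3 -m inch 'ROWS' [FORCE]. ROWS is JSON, a list that holds one entry, the list of rows, each a list of 7 numbers: the shift along the tool's x, y, z in cm, then the turn, a rotation vector about the tool's x, y, z in units of 8 degrees (1.0 is 8 degrees), then the closure, from 0 (fully open) to 1 (shut). In form: [[[dx, dy, dz, ax, ay, az, jaw], ...]]. A call has 1 to 10 rows; each row shifts and turns the commanded pose from where the row before left it, along the tool's axes as they then stand; what a row does not reach is not made up. A row lasts 1/8 s, in which the tool goes at most 62.5 mm and 10.7 degrees, less where a joint would pass 70% of its speed; a pose out of reach is approached as far as the arm can. A call with a gripper value outside its range is refused whole. The fingers move at their own pace and stop on an object; FORCE is the grip in N (left out, the last holds). Time passes only in rows, so rows that do not move let the fingers close. It gives the time, the measured TCP pose, the force, the opening and the grip force at its end, in the units of the state.
- r.read_state(): the state, without advancing time (a new reading comes with each control period).
- r.capture(name): name is "side" or "top"; returns the picture (400x640x3 uint8, red, green, blue); there is no depth.
- r.camera_model(name): a dict with "fx", "fy", "cx", "cy" (pixels), "dist" ([k1, k2, p1, p2, k3] as OpenCV has them; the pictures are not rectified), "T" (4x4, takes a point from camera to world coordinates). Camera axes: x right, y down, z forward; pixel columns grow to the right and rows downward; lengths in m; the calibration is good to about 2 mm. A picture is of the moment at which its call begins. camera_model takes no time and is no camera call.
- r.job_done(): hands the job in; it is judged then, once.
Trained networks look in the newest picture that a camera, given by its name, has taken for a name from the list of things; names that differ only in an ending like _2 or _b are one class to them, and where a whole thing is asked for, a point or a joint stands for the part that bears it (a point fixed in the world has none). Each returns a list of dicts, best first, with "score" (0 to 1); they miss things now and then, are a little off and sometimes report something else, mostly with a low value. They report only what shows in the picture. A call takes as long as a camera call.
- r.outline_of(target, camera): "mask" (400x640 bool, what is visible of it) and "pixel" ([column, row] in pixels, amid what is visible of it).
- r.place_of(target, camera): "pixel" ([column, row] in pixels: a listed point, or the origin of a listed thing).
The state is a dict: "clock": time; "q": joint angles; "qvel": joint speeds; "joint_torque": joint torques, N m; "position": TCP position; "ee_rot": TCP orientation; "ft_force": force on the tool from outside, world axes, zero at the start; "moment": the same for the moment, N m; "opening": opening from 0.0 (shut) to 1.0 (fully open); "finger_force": force on a finger pad.
Only numpy, scipy, OpenCV 4.12 (cv2) and the standard library are available. Lean on these libraries where they do the work, as an engineer would, in place of code of your own. Each camera call takes 0.05 s, during which the arm holds its last target. There are 200 camera calls.

## Task

Swing the stage clip clear of the slide carrier, then lift the carrier plate straight up off its two locating dowels, draw it out from under the microscope head and set it down gently, flat inside the steel tray. It carries freshly mounted slides, so keep it level all the way and let nothing touch the objectives or any other part of the microscope head. Leave the clip open and do not disturb the tub, the counter or the bottle.

Things in the scene. Friction and masses are not known exactly. Their poses are not given: they have to be found in the camera images.
- plate_mid (a point): slide carrier: loose bare aluminium plate 170 (x) x 96 (y) x 8 mm, 0.2 to 0.33 kg, two glass slides inlaid in its middle, one grip fin near its -x end. Point: centre of the slab, 4 mm above its underside; z up, x its long way, -x (fin end) roughly towards the robot at the start. It sits on the stage, its two 9.5 mm through holes over the two dowels; it comes free only straight up
- fin_mid (a point): grip fin of the carrier: upright aluminium blade 30 (plate x) x 10 (plate y) x 45 mm tall on the plate's top, 68 mm from the plate's centre towards -x. Point: on the fin's middle, 28 mm above the plate's top face, 17 mm below the fin's top; axes as the plate's. It stands under the edge of the microscope's arm: a gripper held upright will not fit, lean its back end 30 to 45 degrees towards plate -x
- dowel_a (a point): tip of the first locating dowel: steel pin 8 mm thick fixed upright in the stage, 14 mm tall (6 mm proud of the seated plate), at plate x,y = (-30, 36) mm when seated
- dowel_b (a point): tip of the second locating dowel, like the first, at plate x,y = (66, -36) mm when seated
- microscope: laboratory microscope, off-white and black, fixed. Origin on the bench under its optical axis, z up, x along the stage's long way (-x faces the robot), upright limb at +y, eyepieces at -y. Foot x +-100, y -160 to 170, 45 mm high; limb x +-46, y 100 to 170 mm; focus knobs at y 135, z 80, to x +-84 mm. Stage 230 (x) x 190 (y) mm, top at z 150 mm. The seated carrier is centred on it, same axes
- head: overhanging upper part of the microscope, fixed, same origin and axes as it; nothing may touch it. Box-shaped arm x +-58, y -55 to 170, z 290 to 360 mm; below it the nosepiece, radius 37 mm, z 252 to 290, with objectives that spread to radius 50 mm, z 210 and up; above it eyepiece tubes (x +-50, out to y -150, from z 370 up) and a camera to z 520 mm
- objective_tip (a point): lowest tip of the longest objective, on the optical axis, 203 mm above the bench: 45 mm above the top of the seated carrier
- clip (a joint): angle of the stage clip about its upright pivot, rad: 0 with its nose straight across the plate's edge (microscope +y), 1.6 at its stop, nose along microscope +x; clear of the plate from 1.0. Opening is clockwise from above: the tail stud goes from microscope -y towards -x. Stays where left; about 1 N at the stud turns it. While over the plate it holds the plate down
- clip_pivot (a point): pivot axis of the stage clip, half-way up its bar, at microscope x,y = (-75, -80) mm, 162.5 mm above the bench; axes as the microscope's. The clip is a flat steel bar 12 mm wide, 5 mm thick, 2 mm above the plate: nose 48 mm long, tail 40 mm long on the other side of the pivot
- clip_stud (a point): upright steel stud on the end of the clip's tail, by which it is swung: 12 mm thick, 40 mm from the pivot. Point: on its axis, 193 mm above the bench, 12 mm below its top, 28 mm above the tail bar. Stands beyond the stage's edge when shut. The eyepieces are above it: lean the gripper's back end towards microscope -x
- tray: loose square shallow stainless tray, 0.9 kg, 220 x 220 x 16 mm high, walls and floor 4 mm thick, inside 212 x 212 mm. Origin at the middle of its underside, z up. The carrier fits in flat at any yaw, fin up. It stands empty on the bench, to the left or the right
- tub: bystander: yellow plastic open tub, 170 (x; 188 over its rims) x 130 (y) x 100 mm high, origin at the middle of its underside
- counter: bystander: grey cell counter with a row of white keys, 75 (x) x 150 (y) x 41 mm high, origin at the middle of its underside
- reagent: bystander: brown reagent bottle, 52 mm wide, 115 mm high, origin at the middle of its underside

How it is judged:
On the way, in this order (a step that is already met when the one before it is completed fails the run):
1. the clip is swung clear of the plate while the plate still sits on its dowels (value of joint clip above 1 rad and z of plate_mid in the frame of microscope below 0.159 m), for 0.1 s.
2. the carrier is lifted level and straight up, clear of both dowels (risen 15 mm or more, within 12 mm sideways of its seat, within 6 degrees of level) (z of plate_mid in the frame of microscope above 0.169 m and horizontal distance between plate_mid and microscope below 0.012 m and angle between plate_mid's own z axis and vertical below 0.105 rad), for 0.05 s.
At the end, for the whole second after the job is handed in: the carrier lies flat on the floor of the tray (slab centre 5 to 11 mm above the tray's underside, within 2.3 degrees of level, wholly within the walls), the tray is level, and the clip still stands clear (1.0 rad or more) (z of plate_mid in the frame of tray between 0.005 and 0.011 m and x of plate_mid in the frame of tray between -0.04 and 0.04 m and y of plate_mid in the frame of tray between -0.04 and 0.04 m and angle between each of plate_mid, tray's own z axis and vertical below 0.04 rad and value of joint clip above 1 rad); the robot touches nothing.
It fails at once if the carrier is tipped more than 12 degrees from level (angle between plate_mid's own z axis and vertical above 0.21 rad).
It fails at once if anything touches the objectives or the rest of the microscope head (contact force between head and anything else above 2 N).
It fails at once if the carrier is dropped or banged into the tray (over 0.4 m/s close above it) (horizontal distance between plate_mid and tray below 0.12 m and z of plate_mid in the frame of tray below 0.03 m and linear speed of plate above 0.4 m/s).
It fails at once if the tub, counter or bottle is pushed more than 20 mm or tipped (distance of any of tub, counter, reagent from where it was at the start of the episode above 0.02 m or angle between reagent's own z axis and vertical above 0.3 rad).
It also fails if it takes over 61 s, if anything falls off the work surface, if the arm or the gripper's body presses on something with over 40 N, if the wrist force passes 120 N, or if a joint passes its speed limit or range.

## Working session

There is one attempt and no reset: what is moved stays moved. The work goes in short steps, Python scripts to look and compute and a shell command to move; the robot and the scene stay as the last step left them, time stands still between calls to the robot, and variables do not carry over. Pictures are saved under pics/ and viewed, at most 10 in all, crops included, and the job is handed in when it is done.

```bash
mkdir -p pics
cat > h.py <<'E'
import numpy as np, cv2
from cell import r
from scipy.spatial.transform import Rotation as R
def ray(cam,px):
    m=r.camera_model(cam);K=np.array([[m['fx'],0,m['cx']],[0,m['fy'],m['cy']],[0,0,1]])
    u=cv2.undistortPoints(np.array([[px]],float),K,np.array(m['dist'],float))[0,0]
    T=np.array(m['T']);return T[:3,3],T[:3,:3]@np.array([u[0],u[1],1])
def onz(cam,px,z):
    o,d=ray(cam,px);return o+d*(z-o[2])/d[2]
def proj(cam,P):
    m=r.camera_model(cam);K=np.array([[m['fx'],0,m['cx']],[0,m['fy'],m['cy']],[0,0,1]])
    T=np.linalg.inv(np.array(m['T']));p=(T[:3,:3]@np.atleast_2d(P).T).T+T[:3,3]
    return cv2.projectPoints(p,np.zeros(3),np.zeros(3),K,np.array(m['dist'],float))[0][:,0]
def tri(a,b):
    (o1,d1),(o2,d2)=ray('side',a),ray('top',b)
    s=np.linalg.lstsq(np.c_[d1,-d2],o2-o1,rcond=None)[0]
    p,q=o1+s[0]*d1,o2+s[1]*d2;return (p+q)/2,np.linalg.norm(p-q)
def snap(cam,name):
    im=r.capture(cam);cv2.imwrite(f'pics/{name}.png',im[:,:,::-1]);return im
E
python3 - <<'E'
from h import *
np.set_printoptions(precision=3,suppress=True)
print(r.read_state(),r.grip_point_offset)
for c in('side','top'):
    snap(c,c+'0');m=r.camera_model(c);print(c,m['fx'],np.array(m['T']))
    for n in['plate_mid','fin_mid','dowel_a','objective_tip','microscope','head','clip_pivot','clip_stud','tray','tub','counter','reagent']:
        print(n,[(round(d['score'],2),np.round(d['pixel'],1)) for d in r.place_of(n,c)[:3]])
E
```

```text
{'clock': 0.0, 'q': array([ 1.165,  0.3  ,  1.522,  0.   ,  1.321, -0.067]), 'qvel': array([ 0.001, -0.001,  0.   , -0.   , -0.003, -0.001]), 'joint_torque': array([ -0.001, -54.352, -36.18 ,  -0.   ,   0.004,  -0.   ]), 'position': array([0.183, 0.519, 0.231]), 'ee_rot': array([ 0.169,  0.986, -0.001, -0.   ]), 'ft_force': array([-0.723,  0.456, -0.253]), 'moment': array([-0.014, -0.014, -0.022]), 'finger_force': 0.0, 'opening': 0.9988107840205356} 0.0187
side 363.01065543148155 [[-0.969  0.235 -0.075  0.689]
 [ 0.247  0.916 -0.315  0.336]
 [-0.005 -0.324 -0.946  1.146]
 [ 0.     0.     0.     1.   ]]
plate_mid [(0.66, array([383. , 314.1]))]
fin_mid [(0.87, array([295.8, 188.8]))]
dowel_a [(0.74, array([285.6, 207.9])), (0.66, array([252.7, 180.7]))]
objective_tip []
microscope []
head []
clip_pivot [(0.57, array([295.7, 169.5]))]
clip_stud [(0.59, array([332.2, 112. ])), (0.5, array([300.9, 150.1]))]
tray [(0.94, array([330. , 111.2]))]
tub [(0.82, array([383.1, 314.2]))]
counter []
reagent [(0.54, array([397.1, 231.2]))]
top 419.7924783628846 [[ 0.017 -0.987  0.16   0.447]
 [-1.    -0.016  0.004  0.015]
 [-0.002 -0.16  -0.987  1.157]
 [ 0.     0.     0.     1.   ]]
plate_mid [(0.74, array([335.7, 147.9]))]
fin_mid [(0.66, array([330.3, 169.2]))]
dowel_a [(0.9, array([315.5, 155.7])), (0.55, array([356.8, 126.3]))]
objective_tip [(0.58, array([334.3, 143.2])), (0.49, array([377. , 189.8]))]
microscope [(0.26, array([344.9, 280.7]))]
head []
clip_pivot [(0.74, array([360.8, 182.9]))]
clip_stud [(0.79, array([377.9, 187.3]))]
tray [(0.83, array([449.4, 257.4]))]
tub []
counter [(0.76, array([346.6, 280.4]))]
reagent [(0.93, array([266.9, 287.2])), (0.7, array([353.9, 125.3])), (0.25, array([314.9, 156.3]))]
```

View pics/side0.png

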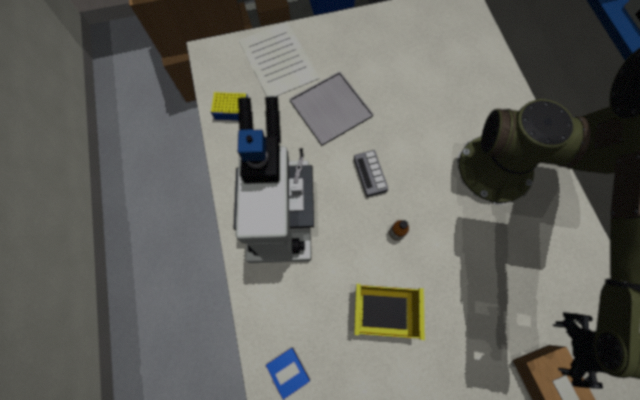

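View pics/top0.png

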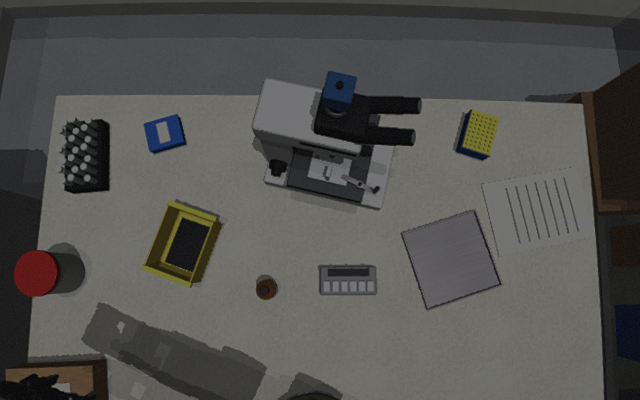

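Run:
```python
from h import *
np.set_printoptions(precision=3,suppress=True)
for n,a,b in[('fin',(295.8,188.8),(330.3,169.2)),('da',(285.6,207.9),(315.5,155.7)),('db',(252.7,180.7),(356.8,126.3)),('piv',(295.7,169.5),(360.8,182.9)),('stud',(300.9,150.1),(377.9,187.3)),('tray',(330,111.2),(449.4,257.4)),('reag',(397.1,231.2),(266.9,287.2))]: print(n,*tri(a,b))
print(onz('top',(346.6,280.4),0),onz('side',(383,314.1),0))
```

```text
fin [ 0.677 -0.023  0.198] 0.0055016343004139
da [0.718 0.013 0.163] 0.006966025224524224
db [ 0.792 -0.087  0.173] 0.0065430744609815406
piv [ 0.66  -0.103  0.14 ] 0.0007318673348716551
stud [ 0.636 -0.134  0.199] 0.004682134797755511
tray [ 0.483 -0.368 -0.017] 0.003862378565367714
reag [0.397 0.134 0.032] 0.0014414324262270242
[ 0.418 -0.08   0.   ] [0.509 0.36  0.   ]
```

```bash
cat > fit.py <<'E'
from h import *
from scipy.optimize import least_squares
np.set_printoptions(precision=4,suppress=True)
L={'fin_mid':(-.068,0,.186),'dowel_a':(-.03,.036,.164),'dowel_b':(.066,-.036,.164),'clip_pivot':(-.075,-.08,.1625),'clip_stud':(-.075,-.12,.193),'plate_mid':(0,0,.154),'obj':(0,0,.203)}
obs=[('fin_mid','side',(295.8,188.8)),('fin_mid','top',(330.3,169.2)),('dowel_a','side',(285.6,207.9)),('dowel_a','top',(315.5,155.7)),('dowel_b','top',(356.8,126.3)),('clip_pivot','side',(295.7,169.5)),('clip_pivot','top',(360.8,182.9)),('clip_stud','side',(300.9,150.1)),('clip_stud','top',(377.9,187.3)),('plate_mid','top',(335.7,147.9)),('obj','top',(334.3,143.2))]
def w(p,l):
    c,s=np.cos(p[2]),np.sin(p[2]);return np.array([p[0]+c*l[0]-s*l[1],p[1]+s*l[0]+c*l[1],l[2]])
def f(p):return np.concatenate([proj(c,w(p,L[n]))[0]-px for n,c,px in obs])
s=least_squares(f,[.745,-.035,-.1],loss='soft_l1',f_scale=2)
print(s.x)
for o,e in zip(obs,f(s.x).reshape(-1,2)):print(o[:2],e)
for n in L:print(n,w(s.x,L[n]))
# tray corners
for c in('side','top'):
    m=r.outline_of('tray',c) if (r.capture(c) is not None) else 0
    b=cv2.minAreaRect(np.argwhere(m[0]['mask'])[:,::-1].astype(np.float32));P=cv2.boxPoints(b)
    W=np.array([onz(c,p,.012) for p in P]);print(c,m[0]['score'],W.mean(0),W[:,:2].tolist())
    snap(c,'x')
    for n in['tub','counter','reagent']:
        print(n,[(round(d['score'],2),onz(c,d['pixel'],0)) for d in r.place_of(n,c)[:2]])
E
python3 fit.py
```

```text
[ 0.7428 -0.0367 -0.2331]
('fin_mid', 'side') [-0.2109  1.4555]
('fin_mid', 'top') [-1.5899  2.366 ]
('dowel_a', 'side') [-2.9252 -2.8498]
('dowel_a', 'top') [ 2.2841 -0.3139]
('dowel_b', 'top') [-1.3577 -0.2709]
('clip_pivot', 'side') [ 2.9994 -2.0773]
('clip_pivot', 'top') [-1.0668  1.6207]
('clip_stud', 'side') [-2.8185  0.4274]
('clip_stud', 'top') [-0.1372 -1.2285]
('plate_mid', 'top') [-0.9012  0.6806]
('obj', 'top') [ 1.606  -0.4998]
fin_mid [ 0.6767 -0.021   0.186 ]
dowel_a [0.7219 0.0052 0.164 ]
dowel_b [ 0.7987 -0.087   0.164 ]
clip_pivot [ 0.6514 -0.0972  0.1625]
clip_stud [ 0.6421 -0.1361  0.193 ]
plate_mid [ 0.7428 -0.0367  0.154 ]
obj [ 0.7428 -0.0367  0.203 ]
side 0.81 [ 0.4789 -0.3666  0.012 ] [[0.6213000684399962, -0.4354175846195], [0.4009215620470629, -0.5332646142116226], [0.3410803681794372, -0.2914412830053392], [0.5524164128890141, -0.20623727740026476]]
tub [(0.63, array([0.4984, 0.3538, 0.    ]))]
counter [(0.8, array([ 0.417, -0.085,  0.   ]))]
reagent [(0.61, array([0.3899, 0.1214, 0.    ]))]
top 0.75 [ 0.4799 -0.3674  0.012 ] [[0.547349029471586, -0.22595471925515515], [0.6216063186423615, -0.4435452093722341], [0.4098391837604871, -0.5071350732683191], [0.3410030274924092, -0.2929775198051206]]
tub [(0.93, array([0.5065, 0.3607, 0.    ]))]
counter [(0.84, array([ 0.4182, -0.0818,  0.    ]))]
reagent [(0.79, array([0.3957, 0.1359, 0.    ])), (0.21, array([ 0.857 , -0.0991,  0.    ]))]
```

```bash
cat > ov.py <<'E'
from h import *
import sys
def ov(p,cam,src,box,k,out):
    im=cv2.imread(src);x0,y0,x1,y1=box
    im=cv2.resize(im[y0:y1,x0:x1],None,fx=k,fy=k,interpolation=cv2.INTER_CUBIC)
    im=cv2.convertScaleAbs(im,alpha=1.5,beta=10)
    c,s=np.cos(p[2]),np.sin(p[2])
    def P(l):
        l=np.array(l,float);return (proj(cam,np.c_[p[0]+c*l[:,0]-s*l[:,1],p[1]+s*l[:,0]+c*l[:,1],l[:,2]])-[x0,y0]+.5)*k
    def poly(l,col,cl=True):cv2.polylines(im,[np.int32(P(l))],cl,col,1)
    def box(a,b,c_,d,z,col):poly([(a,c_,z),(b,c_,z),(b,d,z),(a,d,z)],col)
    box(-.115,.115,-.095,.095,.15,(0,255,0));box(-.085,.085,-.048,.048,.158,(255,255,0))
    box(-.058,.058,-.055,.17,.36,(0,0,255));box(-.1,.1,-.16,.17,.045,(255,0,255))
    box(-.083,-.053,-.005,.005,.203,(0,255,255))
    poly([(-.075,-.12,.165),(-.075,-.032,.165)],(0,128,255),False);poly([(-.075,-.12,.165),(-.075,-.12,.205)],(0,128,255),False)
    return im
if __name__=='__main__':
    p=[float(v) for v in sys.argv[1:4]]
    a=ov(p,'top','pics/top0.png',(245,60,425,220),4.4,'');b=ov(p,'side','pics/side0.png',(220,85,330,270),2.8,'')
    cv2.imwrite('pics/'+sys.argv[4]+'.png',a[:600,:800]);cv2.imwrite('pics/'+sys.argv[4]+'s.png',b)
E
python3 ov.py .7428 -.0367 -.2331 ov1
```

```text
(no output)
```

View pics/ov1.png

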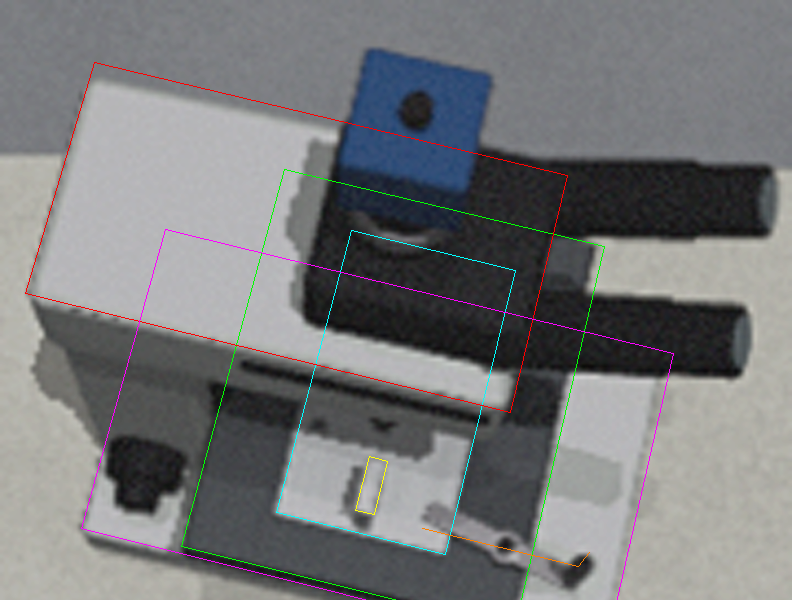

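```bash
cat > go.py <<'E'
from h import *
import sys
np.set_printoptions(precision=3,suppress=True)
# go.py gx gy gz yaw leandeg : grasp-point target -> turn (8deg units, now), then shift (cm, after the turn)
g=np.array([float(v) for v in sys.argv[1:4]]);yaw=float(sys.argv[4]);l=np.radians(float(sys.argv[5]))
s=r.read_state();A=R.from_quat(s['ee_rot'])
xm=np.array([np.cos(yaw),np.sin(yaw),0]);z=np.sin(l)*xm-np.cos(l)*np.array([0,0,1]);y=np.array([-xm[1],xm[0],0])
B=R.from_matrix(np.c_[np.cross(y,z),y,z])
t=g+z*r.grip_point_offset-s['position']
print('turn',np.degrees((A.inv()*B).as_rotvec())/8,'shift after',100*B.inv().apply(t),'shift now-frame',100*A.inv().apply(t),'world',t*100,'clock',s['clock'])
E
python3 go.py .52 -.11 .28 -.233 0
```

```text
turn [ 0.     0.    -0.758] shift after [-47.325 -53.388  -3.002] shift now-frame [-52.698 -48.092  -3.001] world [ 33.719 -62.873   3.002] clock 1.9
```

```bash
python3 -m inch '[[[-3,-2.5,-0.8,0,0,-0.2,0],[-3.5,-3.2,-0.8,0,0,-0.2,0],[-3.5,-3.2,-0.8,0,0,-0.2,0],[-3.5,-3.2,-0.6,0,0,-0.1,0],[-3.5,-3.2,0,0,0,0,0],[-3.5,-3.2,0,0,0,0,0],[-3.5,-3.2,0,0,0,0,0],[-3.5,-3.2,0,0,0,0,0],[-3.5,-3.2,0,0,0,0,0],[-3.5,-3.2,0,0,0,0,0]]]' && python3 go.py .52 -.11 .28 -.233 0
```

```text
clock: 3.15
position: [0.4356, 0.1257, 0.2615]
ee_rot: [0.12, 0.993, 0.0, 0.0]
ft_force: [1.4, 0.6, 0.1]
opening: 0.998
finger_force: 0.0
turn [ 0.002  0.004 -0.058] shift after [-13.657 -20.984   0.02 ] shift now-frame [-13.827 -20.872   0.021] world [  8.443 -23.57   -0.02 ] clock 3.15
```

```bash
python3 -m inch '[[[-3,-3.7,0,0,0,0,0],[-3,-3.7,0,0,0,0,0],[-2.5,-3.7,0,0,0,0,0],[-2,-3.7,0,0,0,0,0],[-2,-3.5,0,0,0,0,0],[0,0,0,0,0,0,0]]]' && python3 go.py .55 -.12 .27 -.233 38
```

```text
clock: 3.9
position: [0.5128, -0.0825, 0.2609]
ee_rot: [0.122, 0.993, -0.0, -0.0]
ft_force: [-0.7, 0.4, 0.2]
opening: 1.001
finger_force: 0.0
turn [-0.027 -4.753 -0.075] shift after [-4.096 -2.793  3.917] shift now-frame [-5.67  -2.731  0.563] world [ 4.842 -4.019 -0.565] clock 3.9
```

```bash
python3 -m inch '[[[0,0,0,0,-0.95,-0.02,0],[0,0,0,0,-0.95,-0.02,0],[0,0,0,0,-0.95,-0.01,0],[0,0,0,0,-0.95,-0.01,0],[0,0,0,0,-0.95,0,0],[0,0,0,0,0,0,0]]]' && python3 go.py .606 -.128 .239 -.233 38
python3 - <<'E'
from h import *
from fit import w
E
```

```text
clock: 4.65
position: [0.5115, -0.0795, 0.2608]
ee_rot: [0.109, 0.939, -0.038, 0.323]
ft_force: [0.6, 0.9, -0.5]
opening: 1.002
finger_force: 0.0
turn [-0.004 -0.008  0.011] shift after [-6.781 -2.536  9.939] shift now-frame [-6.787 -2.54   9.934] world [10.567 -5.114 -3.658] clock 4.65
[ 0.7428 -0.0367 -0.2331]
('fin_mid', 'side') [-0.2109  1.4555]
('fin_mid', 'top') [-1.5899  2.366 ]
('dowel_a', 'side') [-2.9252 -2.8498]
('dowel_a', 'top') [ 2.2841 -0.3139]
('dowel_b', 'top') [-1.3577 -0.2709]
('clip_pivot', 'side') [ 2.9994 -2.0773]
('clip_pivot', 'top') [-1.0668  1.6207]
('clip_stud', 'side') [-2.8185  0.4274]
('clip_stud', 'top') [-0.1372 -1.2285]
('plate_mid', 'top') [-0.9012  0.6806]
('obj', 'top') [ 1.606  -0.4998]
fin_mid [ 0.6767 -0.021   0.186 ]
dowel_a [0.7219 0.0052 0.164 ]
dowel_b [ 0.7987 -0.087   0.164 ]
clip_pivot [ 0.6514 -0.0972  0.1625]
clip_stud [ 0.6421 -0.1361  0.193 ]
plate_mid [ 0.7428 -0.0367  0.154 ]
obj [ 0.7428 -0.0367  0.203 ]
side 0.95 [ 0.4823 -0.3729  0.012 ] [[0.6226642461484582, -0.4354788507536377], [0.41176201970730203, -0.5380588903015737], [0.3458713596450888, -0.3041165114951785], [0.5488816377368366, -0.21408460643608096]]
tub [(0.68, array([0.5058, 0.3534, 0.    ]))]
counter [(0.78, array([ 0.4211, -0.0876,  0.    ]))]
reagent [(0.63, array([0.393 , 0.1186, 0.    ])), (0.59, array([ 0.6179, -0.2241,  0.    ]))]
top 0.8 [ 0.4792 -0.3677  0.012 ] [[0.5473491539539406, -0.22595463695440166], [0.6216064034234323, -0.4435451260249609], [0.40822153484735335, -0.5076329264079709], [0.3394250753034118, -0.29349546714746105]]
tub [(0.69, array([0.5029, 0.3596, 0.    ]))]
counter [(0.5, array([ 0.7807, -0.0444,  0.    ])), (0.48, array([0.7615, 0.0129, 0.    ]))]
reagent [(0.56, array([0.4034, 0.1405, 0.    ]))]
```

```bash
python3 -m inch '[[[-2.3,-0.8,2.4,0,0,0,0],[-2.3,-0.8,2.5,0,0,0,0],[-2.2,-0.9,2.5,0,0,0,0],[0,0,2.5,0,0,0,0],[0,0,0,0,0,0,0],[0,0,0,0,0,0,0]]]' && python3 go.py .6421 -.1361 .193 -.233 38
python3 - <<'E'
from h import *
snap('side','s1');im=snap('top','t1')
a=cv2.imread('pics/t1.png')[80:280,260:460];b=cv2.imread('pics/s1.png')[90:290,220:420]
cv2.imwrite('pics/c1.png',cv2.convertScaleAbs(cv2.resize(np.hstack([a,b]),(800,400),interpolation=cv2.INTER_CUBIC),alpha=1.5))
for c in('side','top'):
  r.capture(c)
  for n in('clip_stud','fin_mid','clip_pivot'):print(c,n,[(round(d['score'],2),np.round(d['pixel'],1)) for d in r.place_of(n,c)[:3]])
E
```

```text
clock: 6.0
position: [0.618, -0.1311, 0.2258]
ee_rot: [0.109, 0.939, -0.039, 0.323]
ft_force: [-0.1, 0.6, 0.4]
opening: 1.001
finger_force: 0.0
turn [-0.01   0.003  0.01 ] shift after [0.079 0.069 5.976] shift now-frame [0.081 0.077 5.976] world [ 3.535 -0.768 -4.758] clock 6.0
side clip_stud [(0.73, array([301.7, 151.8]))]
side fin_mid [(0.63, array([294.7, 191. ])), (0.3, array([253.9, 182.3]))]
side clip_pivot [(0.84, array([294.9, 170.9]))]
top clip_stud [(0.79, array([375.9, 189.3])), (0.54, array([447.6, 259.2]))]
top fin_mid [(0.95, array([328.7, 171.3]))]
top clip_pivot [(0.82, array([358.4, 182.4]))]
```

View pics/c1.png

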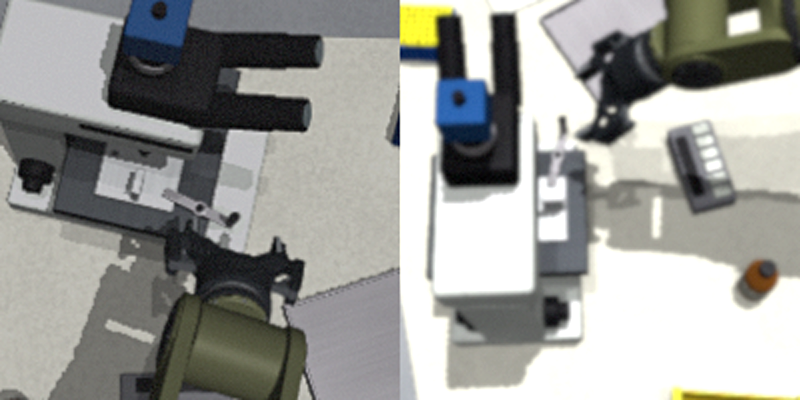

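Top view (left): the open fingers straddle the stud (crop 232,215) with midline at ~235; side view agrees. Advancing and gripping.

```bash
python3 -m inch '[[[0,0,2,0,0,0,0],[0,0,2,0,0,0,0],[0,0,1.8,0,0,0,0],[0,0,0,0,0,0,0],[0,0,0,0,0,0,0.6],[0,0,0,0,0,0,1],[0,0,0,0,0,0,1],[0,0,0,0,0,0,1],[0,0,0,0,0,0,1]]]' 20; python3 go.py .6421 -.1361 .193 -.233 38
```

```text
clock: 7.62
position: [0.6533, -0.1389, 0.1798]
ee_rot: [0.109, 0.939, -0.038, 0.324]
ft_force: [2.0, 7.0, 1.1]
opening: 0.129
finger_force: 20.2
turn [-0.004  0.005  0.01 ] shift after [0.095 0.012 0.125] shift now-frame [0.095 0.012 0.125] world [ 0.005  0.011 -0.157] clock 7.625
```

```bash
python3 -m inch '[[[0.62,0.08,-0.49,0,0,0,1],[0.61,0.24,-0.47,0,0,0,1],[0.55,0.38,-0.43,0,0,0,1],[0.48,0.51,-0.38,0,0,0,1],[0,0,0,0,0,0,1]]]'; python3 -m inch '[[[0.39,0.63,-0.31,0,0,0,1],[0.28,0.71,-0.22,0,0,0,1],[0.17,0.77,-0.13,0,0,0,1],[0,0,0,0,0,0,1]]]'
python3 - <<'E'
from h import *
print(r.read_state()['ft_force'])
E
```

```text
clock: 8.25
position: [0.6293, -0.1193, 0.1805]
ee_rot: [0.109, 0.939, -0.038, 0.325]
ft_force: [23.0, 11.3, -6.0]
opening: 0.131
finger_force: 20.5
clock: 8.75
position: [0.6227, -0.0979, 0.1804]
ee_rot: [0.109, 0.939, -0.039, 0.324]
ft_force: [-1.8, -0.0, 6.8]
opening: 0.131
finger_force: 22.4
[-1.83081807 -0.04005769  6.84249639]
```

```bash
python3 -m inch '[[[0,0,0,0,0,0,0.3],[0,0,0,0,0,0,0.3],[0,0,0,0,0,0,0.3],[0,0,-2,0,0,0,0.3],[0,0,-2.5,0,0,0,0.3],[0,0,-2.5,0,0,0,0],[0,0,0,0,0,0,0]]]'; python3 go.py .673 -.0205 .188 -.233 40
python3 - <<'E'
from h import *
for c in('side','top'):
  snap(c,c+'2')
  for n in('clip_stud','fin_mid','clip_pivot'):print(c,n,[(round(d['score'],2),np.round(d['pixel'],1)) for d in r.place_of(n,c)[:3]])
a=cv2.imread('pics/top2.png')[80:280,260:460];b=cv2.imread('pics/side2.png')[90:290,220:420]
cv2.imwrite('pics/c2.png',cv2.convertScaleAbs(cv2.resize(np.hstack([a,b]),(800,400),interpolation=cv2.INTER_CUBIC),alpha=1.5))
E
```

```text
clock: 9.62
position: [0.5804, -0.0881, 0.2361]
ee_rot: [0.11, 0.939, -0.039, 0.325]
ft_force: [-0.0, -0.1, -1.3]
opening: 1.002
finger_force: 0.0
turn [-0.009 -0.231  0.008] shift after [-2.608  8.716 10.343] shift now-frame [-2.951  8.727 10.242] world [10.425  6.484 -6.247] clock 9.625
side clip_stud [(0.49, array([314.1, 162. ]))]
side fin_mid [(0.88, array([292.7, 190.2]))]
side clip_pivot [(0.76, array([299.2, 169.5]))]
top clip_stud [(0.54, array([266.6, 289.7])), (0.49, array([362.1, 197.7]))]
top fin_mid [(0.8, array([326.4, 171. ]))]
top clip_pivot [(0.93, array([361. , 182.5]))]
```

View pics/c2.png

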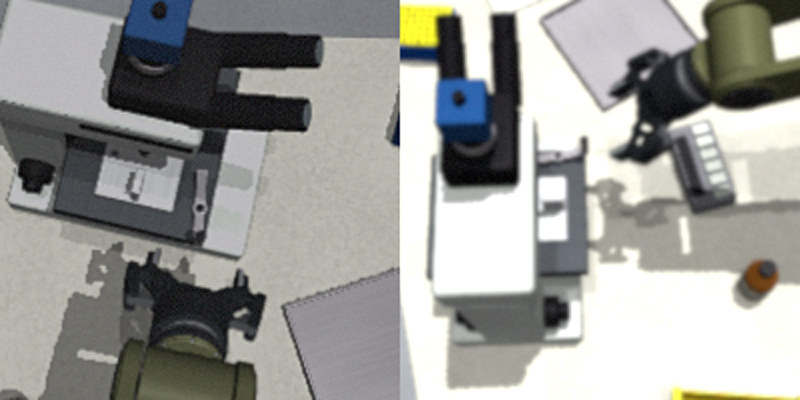

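The clip now lies along +x (crop 200,170 to 200,240), clear of the plate; the fin is visible at top crop (135,183).

```bash
python3 - <<'E'
from h import *
for px in((330.3,169.2),(328.7,171.3),(326.4,171)):print(onz('top',px,.186))
for px in((295.8,188.8),(294.7,191),(292.7,190.2)):print(onz('side',px,.186))
E
python3 go.py .631 -.010 .236 -.233 40
```

```text
[ 0.68247771 -0.02472306  0.186     ]
[ 0.67730037 -0.02097232  0.186     ]
[ 0.67793981 -0.01550897  0.186     ]
[ 0.67509583 -0.02510751  0.186     ]
[ 0.67957717 -0.01945363  0.186     ]
[ 0.68449331 -0.02318676  0.186     ]
turn [-0.01  -0.257  0.008] shift after [-2.516  8.77   3.716] shift now-frame [-2.658  8.772  3.611] world [ 6.224  7.537 -1.229] clock 10.025
```

```bash
python3 -m inch '[[[0,2,0,0,-0.26,0,0],[0,2.2,0,0,0,0,0],[-1.2,2.2,1.8,0,0,0,0],[-1.3,2.2,1.8,0,0,0,0],[0,0,0,0,0,0,0],[0,0,0,0,0,0,0]]]'; python3 go.py .676 -.021 .188 -.233 40
```

```text
clock: 10.78
position: [0.641, -0.0144, 0.2227]
ee_rot: [0.109, 0.933, -0.041, 0.34]
ft_force: [-0.7, -0.6, -0.3]
opening: 1.001
finger_force: 0.0
turn [-0.011  0.005  0.01 ] shift after [-0.495  0.168  6.809] shift now-frame [-0.491  0.177  6.809] world [ 4.667 -0.935 -4.898] clock 10.775
```

```bash
python3 -m inch '[[[-0.5,0.17,1.5,0,0,0,0],[0,0,2,0,0,0,0],[0,0,2,0,0,0,0],[0,0,1.3,0,0,0,0],[0,0,0,0,0,0,0.5],[0,0,0,0,0,0,0.8],[0,0,0,0,0,0,1],[0,0,0,0,0,0,1],[0,0,0,0,0,0,1]]]' 20; python3 go.py .676 -.021 .188 -.233 40
```

```text
clock: 11.9
position: [0.6881, -0.0235, 0.1747]
ee_rot: [0.109, 0.933, -0.041, 0.341]
ft_force: [-4.4, 0.5, 3.0]
opening: 0.112
finger_force: 20.5
turn [-0.008  0.015  0.009] shift after [ 0.093 -0.032  0.056] shift now-frame [ 0.094 -0.032  0.056] world [-0.042 -0.023 -0.103] clock 11.9
```

```bash
python3 -m inch '[[[0,0,0,0,0,0,1],[0,0,0,0,0,0,1],[-0.16,0,-0.19,0,0,0,1],[-0.16,0,-0.19,0,0,0,1],[0,0,0,0,0,0,1]]]' 120
python3 - <<'E'
from h import *
s=r.read_state();print(s['ft_force'],s['moment'])
snap('side','s3');snap('top','t3')
for c in('side','top'):
  for n in('dowel_a','plate_mid'):print(c,n,[(round(d['score'],2),np.round(d['pixel'],1)) for d in r.place_of(n,c)[:3]])
E
```

```text
clock: 12.52
position: [0.6879, -0.0236, 0.1789]
ee_rot: [0.109, 0.933, -0.041, 0.34]
ft_force: [0.1, 1.9, -3.6]
opening: 0.097
finger_force: 117.4
[ 0.05829059  1.85709822 -3.55046498] [0.47682757 0.78018113 0.36311184]
side dowel_a [(0.95, array([283. , 206.6])), (0.65, array([252.7, 181.6]))]
side plate_mid []
top dowel_a [(0.86, array([315.1, 153.9])), (0.67, array([354.9, 125.8]))]
top plate_mid [(0.81, array([335.8, 148.1]))]
```

```bash
python3 -m inch '[[[-0.16,0,-0.19,0,0,0,1],[-0.16,0,-0.19,0,0,0,1],[-0.16,0,-0.19,0,0,0,1],[-0.16,0,-0.19,0,0,0,1],[-0.16,0,-0.19,0,0,0,1],[-0.16,0,-0.19,0,0,0,1],[0,0,0,0,0,0,1],[0,0,0,0,0,0,1]]]' 120
python3 - <<'E'
from h import *
s=r.read_state();print(s['ft_force'],s['moment'],s['position'],s['opening'])
snap('side','s4');snap('top','t4')
a=cv2.imread('pics/t4.png')[80:230,260:410];b=cv2.imread('pics/s4.png')[110:260,220:370]
cv2.imwrite('pics/c4.png',cv2.convertScaleAbs(cv2.resize(np.hstack([a,b]),(800,400),interpolation=cv2.INTER_CUBIC),alpha=1.5))
E
```

```text
clock: 13.82
position: [0.6881, -0.0237, 0.194]
ee_rot: [0.109, 0.933, -0.041, 0.34]
ft_force: [0.8, 0.7, -2.1]
opening: 0.101
finger_force: 117.5
[ 0.8121239   0.66631488 -2.10522678] [ 0.16927303  0.73757105 -0.01380641] [ 0.68805642 -0.02365394  0.19400561] 0.10139363050587254
```

View pics/c4.png

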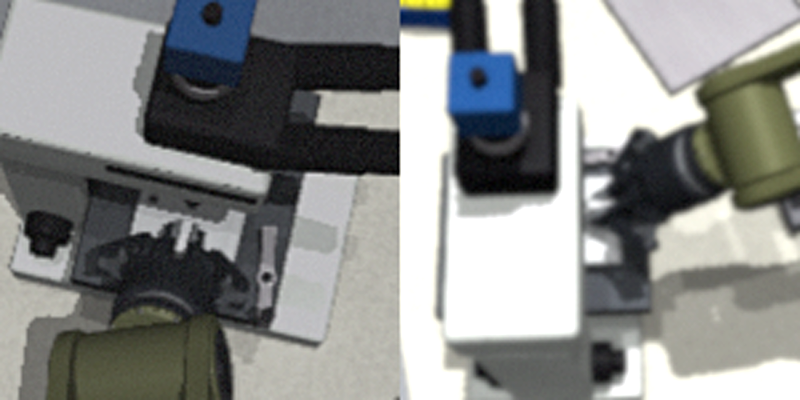

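The carrier is up with the fin in the jaws (top crop 185,235); the open clip is at (265,270), well beside the gripper. Drawing out slowly.

```bash
python3 -m inch '[[[0.38,0,-0.32,0,0,0,1],[0.77,0,-0.64,0,0,0,1],[0.77,0,-0.64,0,0,0,1],[0.77,0,-0.64,0,0,0,1],[0,0,0,0,0,0,1]]]'; python3 -c "
from h import *
s=r.read_state();print(s['ft_force'],s['moment'],s['opening'])"
```

```text
clock: 14.55
position: [0.6535, -0.0153, 0.1941]
ee_rot: [0.109, 0.933, -0.041, 0.34]
ft_force: [-0.2, 0.7, -2.1]
opening: 0.098
finger_force: 117.5
[-0.16189067  0.74168108 -2.07659957] [ 0.16536244  0.70445323 -0.00586097] 0.09786973657873824
```

```bash
python3 -m inch '[[[1,0,-0.84,0,0,0,1],[1.3,0,-1.09,0,0,0,1],[1.3,0,-1.09,0,0,0,1],[1.3,0,-1.09,0,0,0,1],[1.3,0,-1.09,0,0,0,1],[1.3,0,-1.09,0,0,0,1],[1.3,0,-1.09,0,0,0,1],[1.3,0,-1.09,0,0,0,1],[1.3,0,-1.09,0,0,0,1],[1.3,0,-1.09,0,0,0,1]]]'; python3 -m inch '[[[1.3,0,-1.09,0,0,0,1],[1.3,0,-1.09,0,0,0,1],[1.0,0,-0.84,0,0,0,1],[0.4,0,-0.3,0,0,0,1],[0,0,0,0,0,0,1],[0,0,0,0,0,0,1]]]'
python3 - <<'E'
from h import *
s=r.read_state();print(s['ft_force'],s['q'])
snap('side','s5');snap('top','t5')
cv2.imwrite('pics/c5.png',cv2.convertScaleAbs(np.hstack([cv2.imread('pics/t5.png')[50:350,220:520],cv2.imread('pics/s5.png')[50:350,200:500]]),alpha=1.4))
for c in('side','top'):
  for n in('plate_mid','tray'):print(c,n,[(round(d['score'],2),np.round(d['pixel'],1)) for d in r.place_of(n,c)[:3]])
  m=r.outline_of('tray',c)[0]['mask'];b=cv2.minAreaRect(np.argwhere(m)[:,::-1].astype(np.float32))
  print(b,onz(c,b[0],.012))
E
```

```text
clock: 15.8
position: [0.4918, 0.0229, 0.1936]
ee_rot: [0.109, 0.933, -0.041, 0.34]
ft_force: [-0.6, 0.4, -3.3]
opening: 0.097
finger_force: 117.5
clock: 16.55
position: [0.4425, 0.0347, 0.1934]
ee_rot: [0.109, 0.933, -0.041, 0.34]
ft_force: [0.5, 0.1, -2.4]
opening: 0.097
finger_force: 117.5
[ 0.49973289  0.13923498 -2.35687559] [ 0.11886154 -0.17016807  2.26309157 -0.55267701  0.43912269 -0.78880842]
side plate_mid [(0.79, array([360.9, 189.2]))]
side tray [(0.91, array([331.5, 111.7]))]
((330.3492126464844, 107.08934783935547), (58.18119812011719, 64.93608093261719), 59.34933090209961) [ 0.48122571 -0.36528562  0.012     ]
top plate_mid [(0.81, array([311.4, 247.4])), (0.44, array([362.4, 197.2])), (0.24, array([299.9, 273.9]))]
top tray [(0.73, array([448.1, 259.1]))]
((451.6474609375, 259.1008605957031), (82.6109390258789, 81.27101135253906), 71.2413558959961) [ 0.47912959 -0.36587949  0.012     ]
```

View pics/c5.png

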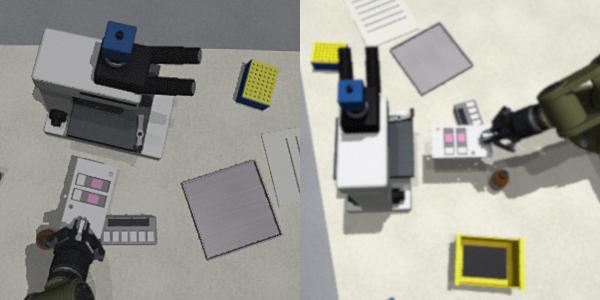

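Plate is held, clear of the microscope, seemingly level; tray is empty at (0.48,-0.367). Turning it to the tray's yaw.

```bash
python3 -m inch '[[[0,0,0,0.3,0,0.36,1],[0,0,0,0.557,0,0.664,1],[0,0,0,0.557,0,0.664,1],[0,0,0,0.557,0,0.664,1],[0,0,0,0.557,0,0.664,1],[0,0,0,0.557,0,0.664,1],[0,0,0,0.557,0,0.664,1],[0,0,0,0.557,0,0.664,1],[0,0,0,0.257,0,0.304,1],[0,0,0,0,0,0,1]]]'
cat > place.py <<'E'
from h import *
import sys
np.set_printoptions(precision=3,suppress=True)
s=r.read_state();A=R.from_quat(s['ee_rot']);M=A.as_matrix()
yaw=np.arctan2(M[0,1]*-1,M[1,1]);print('yaw',yaw,'tool y tilt deg',np.degrees(M[2,1]),'lean',np.degrees(np.arccos(-M[2,2])))
mid=s['position']+np.array([.0563*np.cos(yaw),.0563*np.sin(yaw),-.0205])
print('plate mid est',mid)
for z in [float(v) for v in sys.argv[1:]]:
  t=np.array([.480,-.367,z])-mid;print('z',z,'shift cm',100*A.inv().apply(t),'world',t*100)
E
python3 place.py .12 .03 .008; python3 -c "
from h import *
print(r.read_state()['q'])"
```

```text
clock: 18.2
position: [0.4424, 0.0348, 0.1931]
ee_rot: [0.53, 0.775, -0.194, 0.283]
ft_force: [-1.2, -0.7, -2.6]
opening: 0.096
finger_force: 117.4
yaw -1.1999605803767142 tool y tilt deg -0.0008840300697590066 lean 40.09896327757207
plate mid est [ 0.463 -0.018  0.173]
z 0.12 shift cm [-21.994 -11.057  25.393] world [  1.719 -34.931  -5.257]
z 0.03 shift cm [-16.197 -11.057  32.277] world [  1.719 -34.931 -14.257]
z 0.008 shift cm [-14.78  -11.057  33.96 ] world [  1.719 -34.931 -16.457]
[ 0.35475697  0.1386288   1.96077413 -0.77671381  1.16504246  0.34902628]
```

```bash
python3 -m inch '[[[-0.7,-0.35,0.8,0,0,0,1],[-1.4,-0.7,1.6,0,0,0,1],[-1.4,-0.7,1.6,0,0,0,1],[-1.4,-0.7,1.6,0,0,0,1],[-1.4,-0.7,1.6,0,0,0,1],[-1.4,-0.7,1.6,0,0,0,1],[-1.4,-0.7,1.6,0,0,0,1],[-1.4,-0.7,1.6,0,0,0,1],[-1.4,-0.7,1.6,0,0,0,1],[-1.4,-0.7,1.6,0,0,0,1]]]'; python3 -m inch '[[[-1.4,-0.7,1.6,0,0,0,1],[-1.4,-0.7,1.6,0,0,0,1],[-1.4,-0.7,1.6,0,0,0,1],[-1.4,-0.7,1.6,0,0,0,1],[-1.4,-0.7,1.6,0,0,0,1],[-1.4,-0.7,1.6,0,0,0,1],[-0.7,-0.4,0.8,0,0,0,1],[0,0,0,0,0,0,1],[0,0,0,0,0,0,1]]]'; python3 place.py .04 .008;  python3 - <<'E'
from h import *
snap('side','s6');snap('top','t6')
cv2.imwrite('pics/c6.png',cv2.convertScaleAbs(cv2.resize(np.hstack([cv2.imread('pics/t6.png')[160:360,350:550],cv2.imread('pics/s6.png')[30:230,240:440]]),(800,400),interpolation=cv2.INTER_CUBIC),alpha=1.4))
s=r.read_state();print(s['q'])
for c in('side','top'):
  for n in('plate_mid','tray'):print(c,n,[(round(d['score'],2),np.round(d['pixel'],1),onz(c,d['pixel'],.12 if n[0]=='p' else 0)) for d in r.place_of(n,c)[:2]])
E
```

```text
clock: 19.45
position: [0.4517, -0.1767, 0.1627]
ee_rot: [0.53, 0.775, -0.194, 0.283]
ft_force: [0.5, -0.7, -2.5]
opening: 0.099
finger_force: 117.5
clock: 20.58
position: [0.4587, -0.319, 0.1419]
ee_rot: [0.531, 0.775, -0.194, 0.283]
ft_force: [0.8, -0.6, -2.6]
opening: 0.098
finger_force: 117.4
yaw -1.2004825342102758 tool y tilt deg 0.008772077644134008 lean 40.12279160919073
plate mid est [ 0.479 -0.371  0.121]
z 0.04 shift cm [5.543 0.243 5.979] world [ 0.089  0.448 -8.144]
z 0.008 shift cm [7.605 0.243 8.426] world [  0.089   0.448 -11.344]
[-0.48805607  0.24747029  1.97321967 -0.93064185  0.55263044 -0.13538132]
side plate_mid []
side tray [(0.63, array([332.7, 108.3]), array([ 0.47204379, -0.3656617 ,  0.        ]))]
top plate_mid [(0.89, array([470.1, 255.9]), array([ 0.48442148, -0.3768654 ,  0.12      ])), (0.18, array([188. , 244.2]), array([0.50238461, 0.32365184, 0.12      ]))]
top tray [(0.64, array([448.8, 253.7]), array([ 0.49422582, -0.36231012,  0.        ]))]
```

View pics/c6.png

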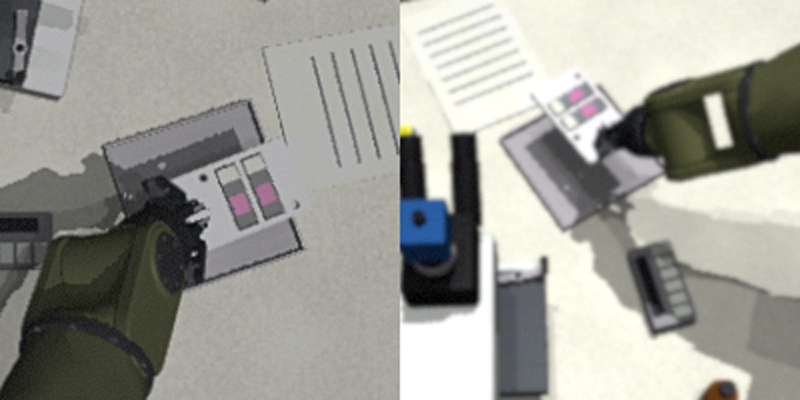

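Plate is over the tray, aligned with its edges; lowering.

```bash
python3 -m inch '[[[0.69,0.03,0.75,0,0,0,1],[0.69,0.03,0.75,0,0,0,1],[0.69,0.03,0.75,0,0,0,1],[0.69,0.03,0.75,0,0,0,1],[0.69,0.03,0.75,0,0,0,1],[0.69,0.03,0.75,0,0,0,1],[0.69,0.03,0.75,0,0,0,1],[0.69,0.03,0.75,0,0,0,1],[0,0,0,0,0,0,1]]]'; python3 place.py .008;  python3 - <<'E'
from h import *
snap('side','s7');snap('top','t7')
cv2.imwrite('pics/c7.png',cv2.convertScaleAbs(cv2.resize(np.hstack([cv2.imread('pics/t7.png')[160:360,350:550],cv2.imread('pics/s7.png')[30:230,240:440]]),(800,400),interpolation=cv2.INTER_CUBIC),alpha=1.4))
E
```

```text
clock: 22.0
position: [0.4656, -0.3166, 0.0784]
ee_rot: [0.535, 0.78, -0.185, 0.267]
ft_force: [0.4, 0.6, -2.2]
opening: 0.095
finger_force: 117.5
yaw -1.2031730332909494 tool y tilt deg -0.16582172364833273 lean 37.857794545230796
plate mid est [ 0.486 -0.369  0.058]
z 0.008 shift cm [ 3.384 -0.45   3.685] world [-0.581  0.216 -4.985]
```

View pics/c7.png

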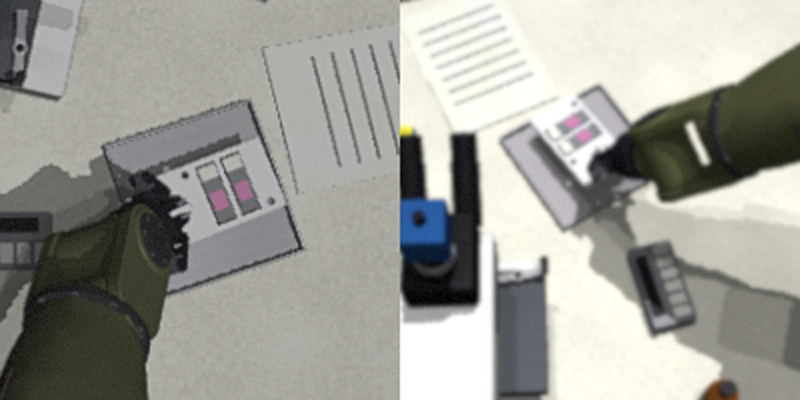

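The plate sits well over the tray, but the lean has drifted to 37.9°: a joint limit (j4 ≥ -1.04) is biting. I fit the kinematics to choose a better yaw.

```bash
cat > kin.py <<'E'
from h import *
from scipy.optimize import least_squares
np.set_printoptions(precision=3,suppress=True)
D=[([1.165,.3,1.5215,0,1.321,-.067],[.183,.519,.231],[.169,.986,-.001,0]),
([0.11886154,-0.17016807,2.26309157,-0.55267701,0.43912269,-0.78880842],[.4425,.0347,.1934],[.109,.933,-.041,.34]),
([0.35475697,0.1386288,1.96077413,-0.77671381,1.16504246,0.34902628],[.4424,.0348,.1931],[.53,.775,-.194,.283]),
([-0.48805607,0.24747029,1.97321967,-0.93064185,0.55263044,-0.13538132],[.4587,-.319,.1419],[.531,.775,-.194,.283])]
s=r.read_state();D.append((s['q'],s['position'],s['ee_rot']));print(s['q'])
def fk(q,g,sg=(1,1,1)):
    A=R.from_euler('Z',q[0])*R.from_euler('Y',q[1]);B=A*R.from_euler('Y',q[2]);W=B*R.from_euler('Z',sg[0]*q[3])*R.from_euler('Y',q[4])
    T=W*R.from_euler('Z',sg[1]*q[5]+g[5])
    p=R.from_euler('Z',q[0]).apply([g[4],0,g[0]])+A.apply([0,0,g[1]])+B.apply([g[6],0,g[2]])+T.apply([0,0,g[3]]);return p,T
best=None
for sg in((1,1),(1,-1),(-1,1),(-1,-1)):
  for a in(0,1.57,3.14,-1.57):
    def f(g):
        o=[]
        for q,p,e in D:
            P,T=fk(q,g,sg);o+=list(P-p)+list((T.inv()*R.from_quat(e)).as_rotvec()*.3)
        return np.array(o)
    x=least_squares(f,[.3,.4,.4,.25,0,a,0])
    if best is None or x.cost<best[0].cost:best=(x,sg)
G,SG=best[0].x,best[1];print(best[0].cost,G,SG,np.abs(best[0].fun).max())
lo=np.array([-3.03,-.79,.23,-1.04,0,-2.55])+.02;hi=np.array([3.03,2.21,2.52,4.18,3.07,2.55])-.02
def pose(x,y,z,yaw,lean,flip=0):
    xm=np.array([np.cos(yaw),np.sin(yaw),0]);l=np.radians(lean);zz=np.sin(l)*xm-np.cos(l)*np.array([0,0,1]);yy=np.array([-xm[1],xm[0],0])
    if flip:yy=-yy
    return np.array([x,y,z])+[-.0563*xm[0],-.0563*xm[1],.0205],R.from_matrix(np.c_[np.cross(yy,zz),yy,zz])
def ik(P,T,q0):
    f=lambda q:np.r_[(fk(q,G,SG)[0]-P)*10,(fk(q,G,SG)[1].inv()*T).as_rotvec()]
    b=None
    for k in range(len(q0)):
        x=least_squares(f,np.clip(q0[k],lo+.01,hi-.01),bounds=(lo,hi))
        if b is None or x.cost<b.cost:b=x
        if b.cost<1e-6:break
    return b
if __name__=='__main__':
    rng=np.random.default_rng(0);S=[s['q']]+[s['q']+rng.normal(0,.5,6) for _ in range(6)]+[np.r_[s['q'][:3],a,.5,b] for a in(1,2.5) for b in(-1.5,-2.3)]
    for yaw in np.arange(-1.6,.75,.15):
        for fl in(0,1):
            b=ik(*pose(.48,-.367,.009,yaw,40,fl),S)
            print(round(yaw,2),fl,'OK' if b.cost<1e-6 else round(b.cost,5),b.x)
E
python3 kin.py
```

```text
[-0.486  0.378  1.971 -1.04   0.489  0.015]
0.0013085863065417536 [ 0.137  0.383  0.389  0.179  0.053  1.571 -0.007] (1, 1) 0.03183373872685771
-1.6 0 0.00037 [-0.388  0.584  1.834 -1.02   0.764  0.427]
-1.6 1 0.01633 [-0.377  0.595  1.827 -1.02   0.796 -2.53 ]
-1.45 0 0.00289 [-0.416  0.542  1.887 -1.02   0.655  0.291]
-1.45 1 0.05029 [-0.392  0.564  1.87  -1.02   0.728 -2.53 ]
-1.3 0 0.00617 [-0.453  0.503  1.939 -1.02   0.535  0.144]
-1.3 1 0.03577 [-0.484  0.487  2.114  4.16   0.428 -1.967]
-1.15 0 0.00848 [-0.496  0.469  1.987 -1.02   0.404 -0.014]
-1.15 1 0.01528 [-0.508  0.468  2.122  4.16   0.368 -2.094]
-1.0 0 0.00866 [-0.545  0.443  2.03  -1.02   0.267 -0.179]
-1.0 1 0.00402 [-0.54   0.449  2.124  4.16   0.291 -2.229]
-0.85 0 0.00653 [-0.598  0.427  2.065 -1.02   0.129 -0.346]
-0.85 1 0.00011 [-0.579  0.434  2.119  4.16   0.195 -2.373]
-0.7 0 0.00326 [-0.643  0.422  2.089 -1.02   0.02  -0.505]
-0.7 1 OK [-0.634  0.426  2.125  3.521  0.115 -1.897]
-0.55 0 0.00478 [-0.669  0.422  2.086  0.866  0.025 -2.53 ]
-0.55 1 OK [-0.693  0.428  2.122  2.403  0.137 -0.947]
-0.4 0 0.01244
[... 185 characters left out ...]
 2.07   1.589  0.344 -0.461]
-0.1 0 0.046 [-0.746  0.455  1.971  0.486  0.303 -2.53 ]
-0.1 1 OK [-0.846  0.485  2.023  1.404  0.459 -0.431]
0.05 0 0.07482 [-0.754  0.474  1.924  0.383  0.376 -2.53 ]
0.05 1 OK [-0.882  0.518  1.964  1.258  0.573 -0.434]
0.2 0 0.11327 [-0.756  0.495  1.879  0.287  0.438 -2.53 ]
0.2 1 OK [-0.909  0.557  1.894  1.136  0.687 -0.455]
0.35 0 0.16215 [-0.753  0.516  1.836  0.196  0.488 -2.53 ]
0.35 1 OK [-0.928  0.6    1.817  1.031  0.8   -0.485]
0.5 0 0.00149 [-0.945  0.645  1.752  1.     0.903  2.53 ]
0.5 1 OK [-0.938  0.646  1.732  0.937  0.912 -0.522]
0.65 0 0.00051 [-0.945  0.694  1.653  0.883  1.016  2.53 ]
0.65 1 OK [-0.94   0.694  1.643  0.854  1.021 -0.565]
```

Run:
```python
from kin import *
q=[s['q']]
for z in(.1,.009):
  S=q+[s['q']+np.array(d) for d in([.2,.1,-.1,.1,.4,.5],[.3,.2,-.3,.2,.8,1],[.3,.2,-.3,.3,1.1,1.6])]
  for yaw in np.arange(-1.2,-2.9,-.15):
    b=ik(*pose(.48,-.367,z,yaw,40),S);print(z,round(yaw,2),'OK' if b.cost<1e-6 else round(b.cost,5),b.x)
    if b.cost<1e-6:S=[b.x]+S
```

```text
[-0.486  0.378  1.971 -1.04   0.489  0.015]
0.0013085863065417536 [ 0.137  0.383  0.389  0.179  0.053  1.571 -0.007] (1, 1) 0.03183373872685771
0.1 -1.2 OK [-0.461  0.297  1.975 -0.999  0.541 -0.035]
0.1 -1.35 OK [-0.424  0.339  1.917 -0.974  0.67   0.08 ]
0.1 -1.5 OK [-0.397  0.386  1.849 -0.934  0.795  0.175]
0.1 -1.65 OK [-0.378  0.437  1.773 -0.886  0.916  0.257]
0.1 -1.8 OK [-0.368  0.491  1.689 -0.835  1.034  0.333]
0.1 -1.95 OK [-0.365  0.548  1.6   -0.782  1.148  0.405]
0.1 -2.1 OK [-0.369  0.605  1.507 -0.73   1.259  0.476]
0.1 -2.25 OK [-0.379  0.663  1.411 -0.678  1.367  0.546]
0.1 -2.4 OK [-0.393  0.72   1.314 -0.625  1.472  0.618]
0.1 -2.55 OK [-0.411  0.776  1.216 -0.573  1.573  0.693]
0.1 -2.7 OK [-0.433  0.831  1.118 -0.519  1.67   0.772]
0.1 -2.85 OK [-0.458  0.884  1.024 -0.463  1.762  0.856]
0.009 -1.2 0.00791 [-0.481  0.479  1.971 -1.02   0.449  0.04 ]
0.009 -1.35 0.00511 [-0.44   0.516  1.922 -1.02   0.576  0.194]
0.009 -1.5 0.00187 [-0.406  0.556  1.87  -1.02   0.693  0.338]
0.009 -1.65 4e-05 [-0.38   0.599  1.816 -1.02   0.798  0.47 ]
0.009 -1.8 OK [-0.368  0.644  1.735 -0.941  0.907  0.52 ]
0.009 -1.95 OK [-0.365  0.693  1.646 -0.857  1.017  0.563]
0.009 -2.1 OK [-0.369  0.742  1.553 -0.78   1.125  0.611]
0.009 -2.25 OK [-0.379  0.793  1.458 -0.709  1.231  0.663]
0.009 -2.4 OK [-0.393  0.844  1.361 -0.643  1.333  0.721]
0.009 -2.55 OK [-0.411  0.895  1.264 -0.579  1.433  0.784]
0.009 -2.7 OK [-0.433  0.944  1.169 -0.516  1.528  0.853]
0.009 -2.85 OK [-0.458  0.992  1.077 -0.454  1.617  0.928]
```

Current grip works if the plate is turned on to yaw ≈ -2.81 (aligned with the tray's other axis). Raise, restore lean, then turn.

```bash
python3 -m inch '[[[-0.6,0,-0.8,0,0,0,1],[-0.6,0,-0.8,0,0,0,1],[-0.6,0,-0.8,0,0,0,1],[-0.6,0,-0.8,0,-0.09,0,1],[-0.6,0,-0.8,0,-0.09,0,1],[-0.6,0,-0.8,0,-0.09,0,1],[0,0,0,0,0,0,1],[0,0,0,0,0,0,1]]]'; python3 place.py .12
```

```text
clock: 23.1
position: [0.4651, -0.3152, 0.1386]
ee_rot: [0.531, 0.775, -0.195, 0.282]
ft_force: [0.9, -0.3, -2.6]
opening: 0.102
finger_force: 117.4
yaw -1.2031940999431636 tool y tilt deg -0.151221859518345 lean 40.03488094929167
plate mid est [ 0.485 -0.368  0.118]
z 0.12 shift cm [ 0.075 -0.474 -0.314] world [-0.535  0.072  0.193]
```

```bash
python3 -m inch '[[[0,0,0,0.3,0,0.36,1],[0,0,0,0.62,0,0.74,1],[0,0,0,0.62,0,0.74,1],[0,0,0,0.62,0,0.74,1],[0,0,0,0.62,0,0.74,1],[0,0,0,0.62,0,0.74,1],[0,0,0,0.62,0,0.74,1],[0,0,0,0,0,0,1]]]'; python3 place.py .12;  python3 -m inch '[[[0,0,0,0.62,0,0.74,1],[0,0,0,0.62,0,0.74,1],[0,0,0,0.62,0,0.74,1],[0,0,0,0.62,0,0.74,1],[0,0,0,0.62,0,0.74,1],[0,0,0,0.3,0,0.36,1],[0,0,0,0,0,0,1]]]'; python3 place.py .12
```

```text
clock: 24.1
position: [0.4656, -0.3155, 0.1381]
ee_rot: [0.809, 0.477, -0.296, 0.174]
ft_force: [0.1, 0.3, -2.8]
opening: 0.098
finger_force: 117.5
yaw -2.076683683665254 tool y tilt deg -0.041459413738346516 lean 40.11045833755988
plate mid est [ 0.438 -0.365  0.118]
z 0.12 shift cm [ 1.234  3.751 -1.363] world [ 4.164 -0.224  0.244]
clock: 24.98
position: [0.4649, -0.3158, 0.1383]
ee_rot: [0.927, 0.153, -0.338, 0.057]
ft_force: [0.4, 0.5, -2.4]
opening: 0.101
finger_force: 117.5
yaw -2.814636450039282 tool y tilt deg 0.10893828273424938 lean 40.07099397424315
plate mid est [ 0.412 -0.334  0.118]
z 0.12 shift cm [ 4.009  5.333 -3.641] world [ 6.838 -3.312  0.216]
```

```bash
python3 -m inch '[[[0.8,1.06,-0.73,0,0,0,1],[0.8,1.06,-0.73,0,0,0,1],[0.8,1.06,-0.73,0,0,0,1],[0.8,1.06,-0.73,0,0,0,1],[0.8,1.06,-0.73,0,0,0,1],[0,0,0,0,0,0,1],[0,0,0,0,0,0,1]]]'; python3 place.py .03 .008;  python3 - <<'E'
from h import *
snap('side','s8');snap('top','t8')
cv2.imwrite('pics/c8.png',cv2.convertScaleAbs(cv2.resize(np.hstack([cv2.imread('pics/t8.png')[160:360,350:550],cv2.imread('pics/s8.png')[30:230,240:440]]),(800,400),interpolation=cv2.INTER_CUBIC),alpha=1.4))
for c in('side','top'):
  for n in('plate_mid','tray'):print(c,n,[(round(d['score'],2),np.round(d['pixel'],1),onz(c,d['pixel'],.12 if n[0]=='p' else 0)) for d in r.place_of(n,c)[:2]])
E
```

```text
clock: 25.85
position: [0.533, -0.3479, 0.1409]
ee_rot: [0.927, 0.152, -0.338, 0.056]
ft_force: [0.3, -0.1, -1.9]
opening: 0.096
finger_force: 117.6
yaw -2.8152109231319913 tool y tilt deg 0.09420542090652655 lean 40.103078964239394
plate mid est [ 0.48  -0.366  0.12 ]
z 0.03 shift cm [5.823 0.093 6.919] world [ 0.031 -0.103 -9.043]
z 0.008 shift cm [7.24  0.089 8.602] world [  0.031  -0.103 -11.243]
side plate_mid []
side tray [(0.65, array([332.3, 110.7]), array([ 0.47602373, -0.3563356 ,  0.        ]))]
top plate_mid [(0.65, array([468.1, 258.4]), array([ 0.47821021, -0.37157153,  0.12      ]))]
top tray []
```

View pics/c8.png

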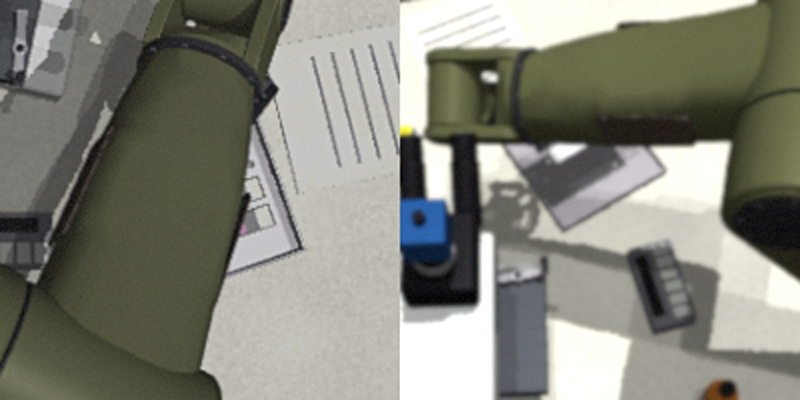

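The arm hides most of the plate; its visible corner (top crop 255,190) parallels the tray edge at (280,190), inside it. Joint-based position and the network agree (0.48,-0.37). Lowering slowly.

```bash
python3 -m inch '[[[0.4,0,0.5,0,0,0,1],[0.65,0.01,0.77,0,0,0,1],[0.65,0.01,0.77,0,0,0,1],[0.65,0.01,0.77,0,0,0,1],[0.65,0.01,0.77,0,0,0,1],[0.65,0.01,0.77,0,0,0,1],[0.65,0.01,0.77,0,0,0,1],[0.65,0.01,0.77,0,0,0,1],[0.65,0.01,0.77,0,0,0,1],[0,0,0,0,0,0,1]]]'; python3 place.py .02 .008
```

```text
clock: 27.4
position: [0.5333, -0.349, 0.0531]
ee_rot: [0.927, 0.152, -0.339, 0.056]
ft_force: [-0.7, 0.9, -2.4]
opening: 0.095
finger_force: 117.5
yaw -2.8168842784598698 tool y tilt deg 0.049355090153953673 lean 40.14439333495028
plate mid est [ 0.48  -0.367  0.033]
z 0.02 shift cm [0.81  0.001 0.96 ] world [ 0.001 -0.002 -1.257]
z 0.008 shift cm [1.584 0.    1.878] world [ 0.001 -0.002 -2.457]
```

```bash
python3 -m inch '[[[0.3,0,0.35,0,0,0,1],[0.3,0,0.35,0,0,0,1],[0.2,0,0.25,0,0,0,1],[0.2,0,0.25,0,0,0,1],[0.2,0,0.25,0,0,0,1],[0.1,0,0.12,0,0,0,1],[0.1,0,0.12,0,0,0,1],[0,0,0,0,0,0,1],[0,0,0,0,0,0,1]]]'; python3 place.py .008
```

```text
clock: 28.52
position: [0.5336, -0.3493, 0.0323]
ee_rot: [0.927, 0.152, -0.338, 0.056]
ft_force: [-0.4, -0.1, -3.1]
opening: 0.096
finger_force: 117.5
yaw -2.8167338771367296 tool y tilt deg 0.12163552496033118 lean 40.07915156496728
plate mid est [ 0.48  -0.367  0.012]
z 0.008 shift cm [ 0.229 -0.031  0.297] world [-0.025  0.023 -0.375]
```

1.3 mm steps now, watching force.

```bash
for i in 1; do python3 -m inch '[[[0.08,0,0.1,0,0,0,1],[0,0,0,0,0,0,1],[0.08,0,0.1,0,0,0,1],[0,0,0,0,0,0,1]]]'; done; python3 place.py .008
```

```text
clock: 29.02
position: [0.5334, -0.3493, 0.0294]
ee_rot: [0.927, 0.152, -0.338, 0.056]
ft_force: [-0.7, 0.3, -3.4]
opening: 0.092
finger_force: 117.5
yaw -2.8167944894292347 tool y tilt deg 0.10375928784408105 lean 40.095656112524914
plate mid est [ 0.48  -0.367  0.009]
z 0.008 shift cm [ 0.06  -0.024  0.07 ] world [-0.007  0.023 -0.092]
```

```bash
python3 -m inch '[[[0.06,0,0.08,0,0,0,1],[0,0,0,0,0,0,1]]]';python3 -m inch '[[[0.06,0,0.08,0,0,0,1],[0,0,0,0,0,0,1]]]'; python3 place.py .008
```

```text
clock: 29.28
position: [0.5335, -0.3494, 0.0289]
ee_rot: [0.927, 0.152, -0.338, 0.056]
ft_force: [0.5, 0.7, 0.9]
opening: 0.1
finger_force: 118.0
clock: 29.52
position: [0.5336, -0.3494, 0.0289]
ee_rot: [0.927, 0.151, -0.338, 0.057]
ft_force: [-2.3, 2.8, 9.5]
opening: 0.1
finger_force: 119.0
yaw -2.8171364527018863 tool y tilt deg 0.16215528594115045 lean 40.097276807120004
plate mid est [ 0.48  -0.367  0.008]
z 0.008 shift cm [ 0.023 -0.038  0.038] world [-0.019  0.034 -0.044]
```

```bash
python3 -m inch '[[[0,0,0,0,0,0,0.8],[0,0,0,0,0,0,0.6],[0,0,0,0,0,0,0.5],[0,0,0,0,0,0,0.5],[-0.64,0,-0.77,0,0,0,0.5],[-1,0,-1.2,0,0,0,0.5],[-1.3,0,-1.5,0,0,0,0.5],[-1.3,0,-1.5,0,0,0,0.5],[-1.3,0,-1.5,0,0,0,0.5],[0,0,0,0,0,0,0.5]]]' 20;  python3 - <<'E'
from h import *
print(r.read_state()['ft_force'])
for c in('side','top'):
  snap(c,c+'9')
  for n in('plate_mid','tray','clip_stud','tub','counter','reagent','fin_mid'):print(c,n,[(round(d['score'],2),np.round(d['pixel'],1),onz(c,d['pixel'],{'p':.008,'f':.04,'clip_stud':.193}.get(n if n=='clip_stud' else n[0],0))) for d in r.place_of(n,c)[:2]])
E
```

```text
clock: 30.78
position: [0.5332, -0.3497, 0.115]
ee_rot: [0.928, 0.151, -0.337, 0.057]
ft_force: [0.4, 0.2, 0.1]
opening: 0.505
finger_force: 0.0
[0.42313088 0.1540666  0.07969066]
side plate_mid [(0.76, array([330.6, 105.9]), array([ 0.47834868, -0.37233241,  0.008     ]))]
side tray [(0.88, array([331.5, 110.6]), array([ 0.47872677, -0.3574648 ,  0.        ]))]
side clip_stud [(0.7, array([314.5, 161.2]), array([ 0.6041451 , -0.09139971,  0.193     ]))]
side tub [(0.97, array([380.8, 314. ]), array([0.51541326, 0.3580651 , 0.        ]))]
side counter [(0.74, array([365.8, 172.6]), array([ 0.42768115, -0.09306876,  0.        ]))]
side reagent [(0.69, array([396. , 228.6]), array([0.38918994, 0.11922431, 0.        ]))]
side fin_mid [(0.76, array([316.2, 111.6]), array([ 0.53892733, -0.34275243,  0.04      ])), (0.17, array([332.7, 112. ]), array([ 0.4834454 , -0.32676416,  0.04      ]))]
top plate_mid [(0.45, array([354.7, 125. ]), array([ 0.85696217, -0.10087173,  0.008     ]))]
top tray []
top clip_stud [(0.65, array([359.9, 196. ]), array([ 0.61778898, -0.0941068 ,  0.193     ])), (0.32, array([190.4, 245.3]), array([0.49609865, 0.29615659, 0.193     ]))]
top tub [(0.9, array([190.3, 244.4]), array([0.50834092, 0.35288434, 0.        ]))]
top counter [(0.64, array([346., 279.]), array([ 0.42218278, -0.07798212,  0.        ]))]
top reagent [(0.86, array([266.3, 285.6]), array([0.40077904, 0.13826823, 0.        ])), (0.19, array([359.5, 182.7]), array([ 0.68991318, -0.114896  ,  0.        ]))]
top fin_mid [(0.4, array([266.5, 283.8]), array([0.40705935, 0.13361896, 0.04      ]))]
```

```bash
python3 -c "
from cell import r
print(r.job_done())"
```

```text
the job is handed in; nothing more can be done
None
```

I swung the clip open, lifted the carrier off its dowels and set it down on the floor of the tray by slow steps with force watched. By the last check it lies about centred, the clip stands open and the gripper is clear. I handed the job in at about 31 s and have no verdict back.

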